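# Select the test notch and hold the spring probe square on the board's test pad

### The job

On the orange test fixture, first swing the lever out of its rest notch into the notch that is marked by the arrow-shaped tab beside it, then let go of it. Then take the spring probe out of its stand and press its tip gently on the ringed round pad of the sloping circuit board, square to the board, with the spring tip pushed in about halfway. Finish while still holding the probe there, with the lever left in its notch and the other things on the bench undisturbed.

Things in the scene. Friction and masses are not known exactly. Their poses are not given: they have to be found in the camera images.
- fixture: Orange test fixture, fixed; deck 240 (x) by 380 (y, -180 to +200) by 50 mm high. Origin at bench height, z up, x away from the robot, y to its left. On its right (-y) a sloping bed 170 x 140 mm centred at x 0, y -85, z 105 mm, tilted 0.35 rad, low edge to the robot, carrying a green board 130 x 110 mm; parts on it stand up to 26 mm high, none over 6 mm within 25 mm of the pad. Lever on the left.
- pad: Ringed round test pad: flat brass disc 16 mm across on the sloping board, inside a thin white ring of 26 mm diameter (the board's two other pads are bare 9 mm squares). Fixed. Origin at the centre of its top face, 103 mm above the bench; z is the board's outward normal, leaning 0.35 rad from vertical towards the robot.
- lever (a joint): Lever angle, rad, about a vertical axis, positive counterclockwise from above. At 0 the arm points from the pivot along the fixture's -x; positive swings the knob towards the board (fixture's -y). Notches (gaps of 20 mm between two short pins on the quadrant) at -0.55 (rest, near the start), 0 and +0.55; stops at +-0.68. Friction: about 3 N at the knob moves it; let go, it stays where it is.
- lever_knob (a point): Centre of the top face of the lever's upright black round knob: 22 mm diameter, 35 mm of it free above the 10 mm thick steel arm, 90 mm from the pivot axis. The top face is 115 mm above the bench.
- lever_pivot (a point): Lever pivot axis at deck height (50 mm above the bench). The steel hub there is 36 mm across and 28 mm high.
- pointer: Steel arrow tab, 8 mm high, some 30 mm long, fixed on the deck outside the lever's swing, 138 mm from the pivot axis on the robot side, in line (seen from the pivot) with the wanted notch: the middle one (lever 0) or the one nearest the board (+0.55). Origin near its head, on the deck. The other of these two notches has a plain round 12 mm stud instead.
- probe: Loose spring test probe, 90 g, 160 mm long, round; z from tip to back end, origin on the axis at the end of the fully extended tip. Brass tip 6 mm thick sticks out 12 mm; cone and grey 20 mm barrel to z 75 mm; black collar 32 mm across, z 75 to 83; black grip 20 mm diameter, z 83 to 160. Starts upright in the stand, hanging by its collar on the rim.
- probe_tip (a point): End of the probe's spring tip (moves in with the spring).
- tip (a joint): How far the spring tip is pushed into the probe, m: 0 fully out, 0.010 bottomed. Needs about 0.9 N to start and 0.3 N more per mm (2.4 N at half travel).
- stand: Probe stand, fixed to the bench: steel base 90 by 90 by 12 mm with an upright open tube, 36 mm outside and 26 mm inside diameter, rim 95 mm above the bench. Origin at the bench under the tube's axis. The probe lifts straight up out of it; its tip hangs 75 mm below the rim.
- spare_board: Loose green spare circuit board 90 by 60 mm, 23 mm high with its parts; leave alone.
- tape: Loose clear tape ring 90 mm across, 20 mm high; leave alone.
- adaptor: Loose black power adaptor 85 by 45 by 30 mm; leave alone.
Things that resemble listed ones, but are neither listed nor needed, are in the scene too. What is shaped like the probe but brown is not meant. Of the things shaped like the stand, the steel one is meant.

How it is judged:
By the outcome, as a careful person would: the job done as asked, in the order asked, and still so for the second after the job is handed in, while the arm keeps its last pose, push and grip.
It also fails if it takes over 64 s, if anything falls off the work surface, if the arm or the gripper's body presses on something with over 40 N, if the wrist force passes 120 N, or if a joint passes its speed limit or range.

### The arm

A 6-joint arm with a two-finger parallel gripper is mounted at the origin on the work surface. World frame = base frame: x ahead of the robot, y to its left, z up, the work surface at z = 0. Lengths are in m, angles in degrees, forces in N, time in s.
With the tool pointing down it reaches from about 0.4 to 0.825 m from the base axis. Payload 7 kg.
Tool frame: the origin (TCP) lies at the very end of the fingers, on their centre line; the grasp point (between the pads) lies 19 mm behind it (r.hold_point_z is the distance from the TCP to the grasp point, in m); x points along the fingers, y is the direction in which the jaws open and shut, and the axes are right-handed (so a half turn about x gives the same grasp; the last joint's range is limited). The gripper opens to 88 mm and grips with 3 to 60 N. Pads are 19 mm wide; open, the fingers measure 130 mm over their backs; the gripper's body (78 mm by 193 mm) begins 47 mm behind the grasp point.
Start: joints at [16.507, 20.546, 0.682, 0, -70.136, -16.507], TCP at [0.675, -0, 0.227] pointing down, gripper open.
Joint ranges: [-176.03, 176.03], [-82.01, 121.73], [-58.28, 71.71], [-173.87, 95.51], [-174.79, -0.11], [-173.66, 173.66]. Speed limits (degrees/s): [136.94, 136.94, 172.46, 180, 180, 180].

### API

Orientations are given as [roll, pitch, yaw] about the fixed x, y, z axes, in that order (R = Rz(yaw) Ry(pitch) Rx(roll)).
In Python, from plant import r gives the robot as it stands. The module is installed in compiled form; this text tells all that it offers.
- The arm moves only by the shell command python3 -m creep 'ROWS' [FORCE]. ROWS is JSON, a list of rows, each a list of 7 numbers: the turn, a rotation vector about the tool's x, y, z in rad, then the shift along the tool's x, y, z in cm, then the opening in per cent of the stroke, from 0 (shut) to 100 (fully open). In form: [[rx, ry, rz, x, y, z, fingers], ...]. A call has 1 to 8 rows; each row shifts and turns the commanded pose from where the row before left it, along the tool's axes as they then stand; what a row does not reach is not made up. A row lasts 1/10 s, in which the tool goes at most 50 mm and 8.59 degrees, less where a joint would pass 70% of its speed; a pose out of reach is approached as far as the arm can. A call is refused whole if a number of a shift passes 5 or a number of a turn 0.15, either way. A call with a gripper value outside its range is refused whole. The fingers move at their own pace and stop on an object; FORCE is the grip in N (left out, the last holds). Time passes only in rows, so rows that do not move let the fingers close. It gives the time, the measured TCP pose, the force and the opening at its end, in the units of the state.
- r.get_state(): the state, without advancing time (a new reading comes with each control period).
- r.capture(name): name is "scene" or "side" or "wrist"; returns (picture, depth): 420x560x3 uint8, blue, green, red; 420x560 float32, m along the optical axis (not along the pixel's ray), 0 where there is no reading.
- r.camera_info(name): a dict with "fovy" (degrees; the focal length in pixels is half the picture's height over the tangent of half this angle, whatever the lens; pixels are square), "cx", "cy" (the principal point, pixels), "camera_from_world" (4x4, takes a point from world to camera coordinates). Camera axes: x right, y down, z forward; pixel columns grow to the right and rows downward; lengths in m; the calibration is good to about 2 mm. A picture is of the moment at which its call begins: read the wrist's pose just before it. camera_info takes no time and is no camera call; for the wrist camera it gives the pose at the moment of the call.
- r.close_job(): hands the job in, once; it reports no verdict.
Trained networks look in the newest picture that a camera, given by its name, has taken for a name from the list of things; names that differ only in an ending like _2 or _b are one class to them, and where a whole thing is asked for, a point or a joint stands for the part that bears it (a point fixed in the world has none). Each returns a list of dicts, best first, with "score" (0 to 1); they miss things now and then, are a little off and sometimes report something else, mostly with a low value. They report only what shows in the picture. A call takes as long as a camera call. They do not tell look-alikes from the thing itself.
- r.look_for(query, camera): "rect" ([left, top, right, bottom] in pixels, round what is visible of it).
- r.masks_of(query, camera): "pixels" (420x560 bool, what is visible of it) and "rect" ([left, top, right, bottom] in pixels, round what is visible of it).
The state is a dict: "time_s": time; "joints": joint angles; "qd": joint speeds; "joint_torque": joint torques, N m; "tcp_pos": TCP position; "eef_rot": TCP orientation; "contact_force": force on the tool from outside, world axes, zero at the start; "moment": the same for the moment, N m; "gripper_width": finger opening in m.
Only numpy, scipy, OpenCV 4.12 (cv2) and the standard library are available. Lean on these libraries where they do the work, as an engineer would, in place of code of your own. Each camera call takes 0.05 s, during which the arm holds its last target. There are 200 camera calls.

## Working session

There is one attempt and no reset: what is moved stays moved. The work goes in short steps, Python scripts to look and compute and a shell command to move; the robot and the scene stay as the last step left them, time stands still between calls to the robot, and variables do not carry over. Pictures are saved under pics/ and viewed, about 8 in all and at most 12, crops included, and the job is handed in when it is done.

```bash
mkdir -p pics; cat > h.py <<'E'
import numpy as np, cv2
from scipy.spatial.transform import Rotation as R
from plant import r
def ray(cam,u,v,info=None):
    i=info or r.camera_info(cam); f=210/np.tan(np.radians(i['fovy'])/2)
    T=np.linalg.inv(np.array(i['camera_from_world'])); d=T[:3,:3]@np.array([(u-i['cx'])/f,(v-i['cy'])/f,1]); return T[:3,3],d
def atz(cam,u,v,z,info=None):
    o,d=ray(cam,u,v,info); return o+d*(z-o[2])/d[2]
def pt(cam,u,v,dep,info=None):
    o,d=ray(cam,u,v,info); return o+d*dep
def proj(cam,p,info=None):
    i=info or r.camera_info(cam); f=210/np.tan(np.radians(i['fovy'])/2)
    c=np.array(i['camera_from_world'])@np.r_[p,1]; return np.array([i['cx']+f*c[0]/c[2],i['cy']+f*c[1]/c[2]])
def cloud(cam,dep,info=None):
    i=info or r.camera_info(cam); f=210/np.tan(np.radians(i['fovy'])/2)
    T=np.linalg.inv(np.array(i['camera_from_world'])); v,u=np.mgrid[:420,:560]
    P=np.stack([(u-i['cx'])/f*dep,(v-i['cy'])/f*dep,dep],-1); return P@T[:3,:3].T+T[:3,3]
E
python3 - <<'E'
from h import *
np.set_printoptions(precision=3,suppress=True)
for c in ['scene','side']:
    im,d=r.capture(c); cv2.imwrite(f'pics/{c}0.png',im); np.save(f'pics/{c}0.npy',d)
    i=r.camera_info(c); print(c,i['fovy'],np.linalg.inv(np.array(i['camera_from_world']))[:3,3])
    P=cloud(c,d)
    for q in ['fixture','pad','lever_knob','pointer','probe','stand']:
        for m in r.masks_of(q,c)[:4]:
            px=m['pixels']&(d>0); print(q,round(m['score'],2),np.round(m['rect']), np.median(P[px],0) if px.any() else None, P[px].max(0) if px.any() else '')
print(r.get_state(),r.hold_point_z)
E
```

```text
scene 45.34634621780124 [1.559 0.136 0.768]
fixture 0.91 [233. 213. 406. 294.] [0.653 0.154 0.051] [0.706 0.359 0.149]
pad 0.38 [354. 215. 383. 270.] [0.612 0.263 0.077] [0.663 0.32  0.117]
lever_knob 0.56 [354. 219. 384. 267.] [0.615 0.261 0.077] [0.663 0.297 0.117]
pointer 0.45 [347. 222. 364. 226.] [0.501 0.24  0.058] [0.515 0.261 0.061]
probe 0.83 [117. 147. 130. 194.] [ 0.346 -0.405  0.085] [ 0.36  -0.39   0.163]
probe 0.75 [138. 158. 152. 187.] [ 0.444 -0.311  0.137] [ 0.455 -0.299  0.183]
probe 0.39 [346. 222. 364. 229.] [0.501 0.239 0.058] [0.515 0.259 0.061]
stand 0.74 [183. 198. 219. 241.] [ 0.498 -0.156  0.014] [ 0.543 -0.103  0.098]
stand 0.63 [132. 188. 167. 227.] [ 0.451 -0.306  0.014] [ 0.494 -0.26   0.099]
side 57.811515734519325 [-0.055 -0.827  0.707]
fixture 0.75 [217. 171. 338. 248.] [0.543 0.046 0.05 ] [0.783 0.443 0.148]
lever_knob 0.79 [252. 172. 281. 190.] [0.607 0.262 0.072] [0.657 0.328 0.116]
lever_knob 0.36 [309. 280. 354. 326.] [ 0.427 -0.331  0.012] [ 0.518 -0.247  0.159]
pointer 0.36 [245. 198. 249. 197.] [0.494 0.235 0.057] [0.502 0.248 0.06 ]
probe 0.94 [321. 297. 336. 349.] [ 0.333 -0.416  0.096] [ 0.429 -0.298  0.162]
probe 0.62 [326. 251. 340. 282.] [ 0.43  -0.323  0.133] [ 0.541 -0.212  0.182]
stand 0.95 [289. 239. 331. 282.] [ 0.472 -0.177  0.012] [ 0.552 -0.096  0.096]
stand 0.61 [310. 285. 356. 324.] [ 0.427 -0.331  0.012] [ 0.482 -0.263  0.094]
stand 0.52 [345. 246. 376. 269.] [ 0.638 -0.206  0.003] [ 0.694 -0.166  0.025]
{'time_s': 0.7, 'joints': array([ 16.508,  20.541,   0.682,   0.001, -70.137, -16.509]), 'qd': array([-0.044, -0.071, -0.013,  0.034, -0.042, -0.067]), 'joint_torque': array([  0.001, -58.216,  29.325,   7.001,   0.012,  -0.   ]), 'tcp_pos': array([ 0.675, -0.   ,  0.227]), 'eef_rot': array([-86.926,  89.996,   3.074]), 'contact_force': array([1.014, 0.208, 0.194]), 'moment': array([ 0.013, -0.004, -0.004]), 'gripper_width': 0.08797980132625333} 0.0188
```

```bash
python3 - <<'E'
import cv2,numpy as np
a=cv2.imread('pics/scene0.png')[110:330,80:430]; cv2.imwrite('pics/a.png',cv2.resize(a,None,fx=2.28,fy=2.28,interpolation=2))
a=cv2.imread('pics/side0.png')[130:380,190:420]; cv2.imwrite('pics/b.png',cv2.resize(a,None,fx=2.4,fy=2.4,interpolation=2))
E
```

```text
(no output)
```

View pics/a.png

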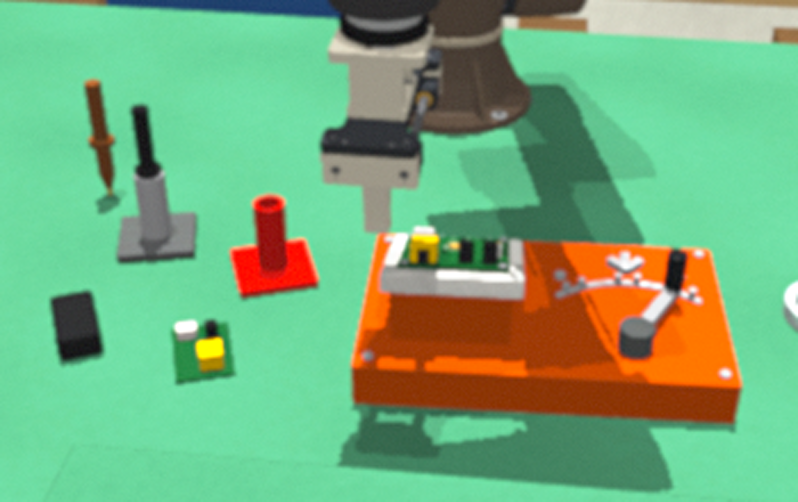

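View pics/b.png

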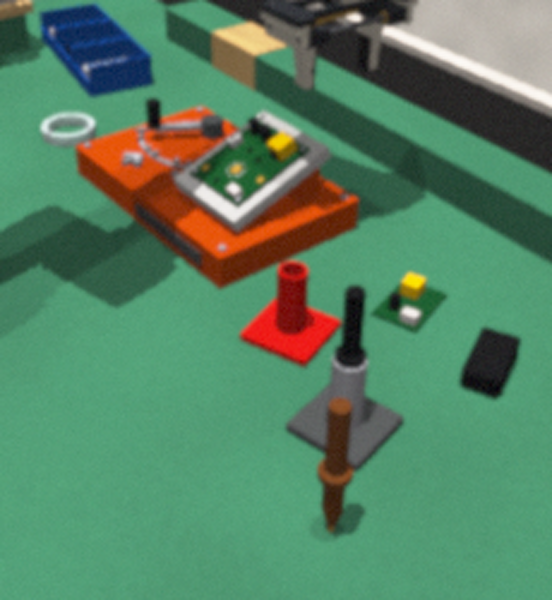

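The first view shows the black probe in the steel stand at about (143,170). The brown look-alike is at (98,140) and the empty red stand is at (270,235). The lever knob is at (676,270) and the arrow tab at (625,262), which looks like the middle notch. The second view shows the ringed pad at (236,170) on the board. Next I'll bring the wrist camera over the fixture.

```bash
python3 -m creep '[[0,0,0,-2,2,3,100],[0,0,0,-2,2,3,100],[0,0,0,-2,2,3,100],[0,0,0,-2,2,3,100],[0,0,0,-2,2,3,100],[0,0,0,0,0,0,100],[0,0,0,0,0,0,100]]'
python3 - <<'E'
from h import *
np.set_printoptions(precision=4,suppress=True)
i=r.camera_info('wrist'); im,d=r.capture('wrist'); cv2.imwrite('pics/w1.png',im); np.save('pics/w1.npy',d)
P=cloud('wrist',d,i); T=np.linalg.inv(np.array(i['camera_from_world']));print(T)
np.save('pics/w1P.npy',P)
for q in ['fixture','pad','lever_knob','pointer','lever_pivot','lever']:
    for m in r.masks_of(q,'wrist')[:3]:
        px=m['pixels']&(d>0); print(q,round(m['score'],2),np.round(m['rect']), np.median(P[px],0) if px.any() else None, P[px].max(0) if px.any() else '')
print(r.get_state()['contact_force'])
E
```

```text
time_s: 1.4
tcp_pos: [0.5747, 0.1508, 0.3274]
eef_rot: [-54.0, 89.9, 36.1]
contact_force: [-0.1, -1.0, 0.5]
gripper_width: 0.0878
[[-1.     -0.0019  0.0007  0.5735]
 [-0.0017  0.9596  0.2814  0.0745]
 [-0.0012  0.2813 -0.9596  0.4849]
 [ 0.      0.      0.      1.    ]]
fixture 0.65 [168.   0. 394. 299.] [0.5746 0.1086 0.051 ] [0.7131 0.3135 0.326 ]
pad 0.87 [292.  67. 319.  94.] [0.5543 0.0545 0.102 ] [0.567  0.0683 0.1072]
lever_knob 0.81 [215. 239. 322. 296.] [0.6125 0.2563 0.0746] [0.6549 0.302  0.1157]
lever_pivot 0.7 [164.   0. 395. 298.] [0.5746 0.1085 0.051 ] [0.7092 0.3141 0.4057]
lever 0.82 [213. 229. 320. 297.] [0.6159 0.2553 0.0762] [0.6551 0.302  0.1157]
[ 0.1008  0.5916 -0.9364]
```

View pics/w1.png

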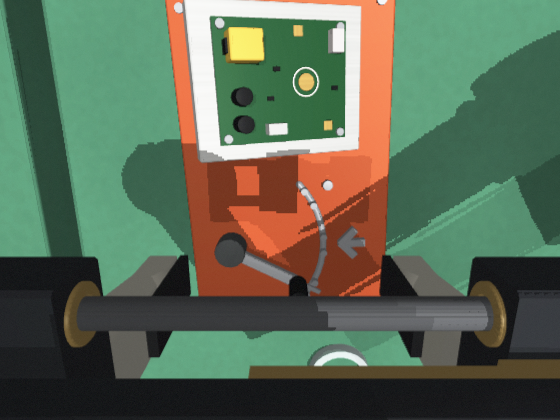

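The arrow tab is at (350,242), beside the middle notch. The round stud at (328,185) marks the board-side notch, so the lever goes to 0. The hub is at (231,250), the knob at about (298,287) and the ringed pad at (306,81).

```bash
python3 - <<'E'
from h import *
np.set_printoptions(precision=4,suppress=True)
P=np.load('pics/w1P.npy'); d=np.load('pics/w1.npy'); im=cv2.imread('pics/w1.png')
# hub top
z=P[...,2]; v,u=np.mgrid[:420,:560]
hub=(abs(z-.078)<.004)&(abs(u-231)<25)&(abs(v-250)<25)
h=P[hub]; (c,rad)=cv2.minEnclosingCircle(h[:,:2].astype(np.float32)*1000); print('hub',hub.sum(),h.mean(0),c,rad)
kn=(z>.108)&(z<.122)&(abs(u-298)<30)&(abs(v-285)<14); k=P[kn]; (c,rad)=cv2.minEnclosingCircle(k[:,:2].astype(np.float32)*1000) ; print('knob',kn.sum(),k.mean(0),c,rad,k.min(0),k.max(0))
# white bed+board plane via green pixels around pad
hsv=cv2.cvtColor(im,cv2.COLOR_BGR2HSV)
b=(hsv[...,0]>45)&(hsv[...,0]<85)&(u>225)&(u<340)&(v>25)&(v<135)
Q=P[b]; Q=Q[np.isfinite(Q).all(1)]
for _ in range(4):
    m=Q.mean(0); n=np.linalg.svd(Q-m,full_matrices=False)[2][2]; n*=np.sign(n[2]); Q=Q[abs((Q-m)@n)<.002]
print('n',n,len(Q),'tilt',np.arccos(n[2]),'yaw of -x',np.degrees(np.arctan2(-n[1],-n[0])))
# pad: brass within ring
b=(hsv[...,0]>12)&(hsv[...,0]<28)&(hsv[...,1]>90)&(abs(u-306)<14)&(abs(v-81)<14)
p=P[b]; print('pad',b.sum(),u[b].mean(),v[b].mean(),p.mean(0),'off plane',(p.mean(0)-m)@n)
o=(hsv[...,0]>3)&(hsv[...,0]<12)&(hsv[...,1]>150)&(abs(z-.05)<.004)
print('deckz',np.median(P[o][:,2]))
rc=cv2.minAreaRect(P[o][:,:2].astype(np.float32)*1000); print(rc)
# side/scene check of knob & pad
for cam in ['scene','side']:
    D=np.load(f'pics/{cam}0.npy');C=cloud(cam,D);zz=C[...,2]
    kk=(zz>.109)&(zz<.121)&(abs(C[...,0]-.54)<.06)&(abs(C[...,1]-.29)<.06); print(cam,'knob',C[kk].min(0),C[kk].max(0),kk.sum())
    hh=(abs(zz-.078)<.003)&(abs(C[...,0]-.64)<.04)&(abs(C[...,1]-.245)<.04); print('hub',C[hh].min(0),C[hh].max(0),hh.sum())
    g=(zz>.17)&(zz<.2)&(abs(C[...,0]-.43)<.05)&(abs(C[...,1]+.31)<.05); print('probe',C[g].min(0),C[g].max(0),np.median(C[g],0),g.sum())
E
```

```text
hub 690 [0.6382 0.2422 0.0775] (632.214599609375, 247.5284423828125) 25.50109100341797
knob 87 [0.5586 0.2753 0.1126] (558.2589111328125, 278.73431396484375) 9.483598709106445 [0.5488 0.2728 0.1085] [0.5677 0.2794 0.1157]
n [-0.6322 -0.0144  0.7747] 1007 tilt 0.6846342997419346 yaw of -x 1.3086271517423615
pad 223 305.78026905829597 81.52466367713005 [0.5538 0.0552 0.1054] off plane 0.008455997037052628
deckz 0.04951725845618171
((572.5222778320312, 142.14810180664062), (239.4779815673828, 349.4442138671875), 2.2306158542633057)
scene knob [0.5532 0.2769 0.1091] [0.5737 0.2961 0.1172] 55
hub [0.6055 0.2294 0.0752] [0.6605 0.2695 0.0806] 130
probe [ 0.4278 -0.3232  0.1703] [ 0.4492 -0.3026  0.1827] [ 0.4421 -0.312   0.1788] 47
side knob [0.5486 0.2722 0.1101] [0.5678 0.292  0.1183] 15
hub [0.6203 0.2241 0.0754] [0.6567 0.2603 0.08  ] 32
probe [ 0.4264 -0.3271  0.1707] [ 0.444  -0.3085  0.1816] [ 0.433  -0.3201  0.1787] 58
```

```bash
python3 -m creep '[[0,0,0,0,0.5,4.45,100],[0,0,0,0,0.5,4.45,100],[0,0,0,0,0.5,4.45,100],[0.14,0,0,0,0,0,100],[0.14,0,0,0,0,0,100],[0.14,0,0,0,0,0,100],[0.14,0,0,0,0,0,100],[0.14,0,0,0,0,0,100]]'
python3 -m creep '[[0.14,0,0,0,0,0,100],[0.14,0,0,0,0,0,100],[0.14,0,0,0,0,0,100],[0.14,0,0,0,0,0,100],[0.14,0,0,0,0,0,100],[0.132,0,0,0,0,0,100],[0,0,0,0,0,0,100],[0,0,0,0,0,0,100]]'
python3 - <<'E'
from h import *
np.set_printoptions(precision=4,suppress=True)
s=r.get_state();print(s['tcp_pos'],s['joints'],s['contact_force']);M=R.from_euler('xyz',s['eef_rot'],degrees=True).as_matrix();print(M)
i=r.camera_info('wrist'); im,d=r.capture('wrist'); cv2.imwrite('pics/w2.png',im); np.save('pics/w2.npy',d)
P=cloud('wrist',d,i);np.save('pics/w2P.npy',P)
for q,e in [('hub',[.638,.242,.078]),('knob',[.56,.285,.115]),('ptr',[.502,.236,.058]),('pad',[.554,.055,.103])]: print(q,proj('wrist',e,i))
E
```

```text
time_s: 2.55
tcp_pos: [0.5603, 0.2831, 0.3261]
eef_rot: [177.4, 90.0, -133.1]
contact_force: [0.7, 0.1, -0.0]
gripper_width: 0.0877
time_s: 3.35
tcp_pos: [0.5602, 0.2832, 0.3263]
eef_rot: [-137.5, 90.0, -135.1]
contact_force: [-0.4, -0.2, -0.2]
gripper_width: 0.0874
[0.5602 0.2832 0.3263] [  44.6115   13.5625    3.7112    0.0001  -80.1774 -132.1946] [-0.4011 -0.1796 -0.1881]
[[-0.0004 -0.0422  0.9991]
 [-0.0004  0.9991  0.0422]
 [-1.     -0.0003 -0.0004]]
hub [246.3278 241.8749]
knob [286.8726 183.3596]
ptr [244.3078 119.2459]
pad [ 61.1535 165.9123]
```

View pics/w2.png

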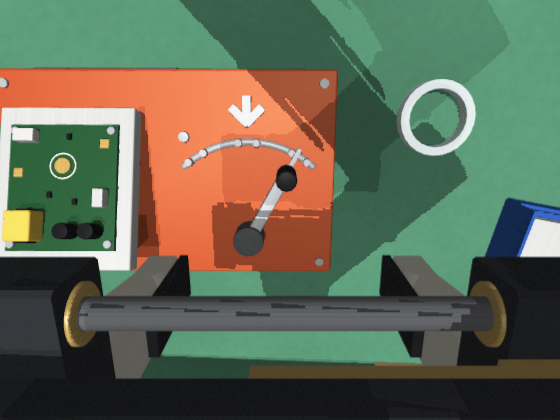

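The clear overhead view confirms the arrow at (246,110), opposite the middle notch, and the stud at (183,137) by the board-side notch. The knob is at (286,178), the hub at (248,240) and the pad at (62,166).

```bash
python3 - <<'E'
from h import *
from scipy.optimize import least_squares
np.set_printoptions(precision=4,suppress=True)
P=np.load('pics/w2P.npy'); im=cv2.imread('pics/w2.png'); hsv=cv2.cvtColor(im,cv2.COLOR_BGR2HSV); v,u=np.mgrid[:420,:560]; z=P[...,2]
i=r.camera_info('wrist')
def ctr(m): p=P[m]; return m.sum(),p.mean(0),(p.min(0)+p.max(0))/2,p.max(0)-p.min(0)
hub=(z>.0755)&(z<.083)&(abs(u-248)<22)&(abs(v-240)<22)&(hsv[...,1]<70); print('hub',ctr(hub),u[hub].mean(),v[hub].mean())
kn=(z>.111)&(z<.12)&(abs(u-286)<15)&(abs(v-180)<20); print('knob',ctr(kn),atz('wrist',u[kn].mean(),v[kn].mean(),.115,i))
ar=(z>.054)&(z<.062)&(abs(u-246)<22)&(abs(v-112)<22)&(hsv[...,1]<90); print('arrow',ctr(ar))
st=(z>.0535)&(abs(u-183)<8)&(abs(v-137)<8); print('stud',ctr(st))
o=(hsv[...,0]<14)&(hsv[...,1]>150)&(abs(z-.05)<.004)
# deck front edge: min x per column in y range
ys=[];xs=[]
for c in range(20,330,3):
    q=np.where(o[:,c])[0]
    if len(q): xs.append(P[q[0],c,0]); ys.append(P[q[0],c,1])
k=np.polyfit(ys,xs,1); res=np.array(xs)-np.polyval(k,ys); g=abs(res)<.003; k=np.polyfit(np.array(ys)[g],np.array(xs)[g],1); print('yaw deg',np.degrees(-np.arctan(k[0])),'x front at y0',k[1],g.sum())
b=(hsv[...,0]>45)&(hsv[...,0]<85)&(u>15)&(u<115)&(v>130)&(v<225); Q=P[b]
f=least_squares(lambda a:a[0]+a[1]*Q[:,0]+a[2]*Q[:,1]-Q[:,2],[0,.36,0],loss='soft_l1',f_scale=.001).x; n=np.array([-f[1],-f[2],1]);n/=np.linalg.norm(n)
print('n',n,'tilt',np.arccos(n[2]),'yaw',np.degrees(np.arctan2(-n[1],-n[0])))
pd=(hsv[...,0]>12)&(hsv[...,0]<32)&(hsv[...,1]>80)&(np.hypot(u-62,v-166)<10); print('pad',ctr(pd),u[pd].mean(),v[pd].mean(),atz('wrist',u[pd].mean(),v[pd].mean(),.103,i), 'plane z',f[0]+f[1:]@P[pd].mean(0)[:2])
w=(hsv[...,1]<60)&(hsv[...,2]>150)&(np.hypot(u-62,v-166)<16); print('ring',u[w].min(),u[w].max(),v[w].min(),v[w].max())
E
```

```text
hub (np.int64(664), array([0.6373, 0.2437, 0.0773]), array([0.6376, 0.2433, 0.0776]), array([0.0346, 0.0336, 0.0042])) 247.8870481927711 241.11596385542168
knob (np.int64(350), array([0.5574, 0.284 , 0.114 ]), array([0.5576, 0.284 , 0.1136]), array([0.0212, 0.0203, 0.005 ])) [0.5572 0.284  0.115 ]
arrow (np.int64(540), array([0.4934, 0.2378, 0.0573]), array([0.4928, 0.2376, 0.0571]), array([0.0329, 0.0396, 0.0059]))
stud (np.int64(89), array([0.5226, 0.1696, 0.0648]), array([0.5064, 0.2204, 0.2687]), array([0.0451, 0.1175, 0.4303]))
yaw deg 2.3535321171487467 x front at y0 0.4592344349447456 104
n [-0.3423 -0.0183  0.9394] tilt 0.34989038060419664 yaw 3.06426017171948
pad (np.int64(211), array([0.5526, 0.0585, 0.1072]), array([0.5227, 0.1628, 0.2906]), array([0.0776, 0.2327, 0.3867])) 62.09478672985782 165.3127962085308 [0.5533 0.0561 0.103 ] plane z 0.09999571413096986
ring 49 75 152 179
```

```bash
python3 -m creep '[[0,0,0,4.8,0,-0.1,100],[0,0,0,4.8,0,-0.1,100],[0,0,0,4.8,0,-0.1,100],[0,0,0,4.8,0,0,100],[0,0,0,3.0,0,0,100],[0,0,0,1.6,0,0,100],[0,0,0,0,0,0,40],[0,0,0,0,0,0,40]]' 10
python3 -m creep '[[0,0,0,0,0,0,40],[0,0,0,0,0,0,40]]'
```

```text
time_s: 4.2
tcp_pos: [0.5574, 0.2835, 0.089]
eef_rot: [-44.4, 90.0, -42.1]
contact_force: [-0.2, -0.0, 1.4]
gripper_width: 0.0767
time_s: 4.4
tcp_pos: [0.5577, 0.284, 0.0901]
eef_rot: [39.3, 89.9, 41.5]
contact_force: [-0.4, 0.0, 0.2]
gripper_width: 0.0613
```

```bash
python3 -m creep '[[0,0,0,0,0,0,40],[0,0,0,0,0,0,40],[0,0,0,0,0,0,40],[0,0,0,0,0,0,40]]'
python3 -m creep '[[0,0,0,0,-0.55,-0.25,40],[0,0,0,0,-0.55,-0.25,40],[0,0,0,0,-0.55,-0.2,40],[0,0,0,0,-0.55,-0.2,40],[0,0,0,0,-0.55,-0.15,40],[0,0,0,0,-0.55,-0.1,40],[0,0,0,0,-0.55,-0.05,40],[0,0,0,0,-0.55,0,40]]'
python3 -m creep '[[0,0,0,0,0,0,40],[0,0,0,0,0,0,40]]'
```

```text
time_s: 4.8
tcp_pos: [0.557, 0.2834, 0.0887]
eef_rot: [38.8, 90.0, 41.0]
contact_force: [0.0, -0.7, 0.9]
gripper_width: 0.0361
time_s: 5.6
tcp_pos: [0.5458, 0.239, 0.0884]
eef_rot: [128.4, 89.9, 130.6]
contact_force: [-3.7, 4.4, -0.6]
gripper_width: 0.0349
time_s: 5.8
tcp_pos: [0.5467, 0.2386, 0.0887]
eef_rot: [-55.0, 90.0, -52.8]
contact_force: [0.4, -1.2, 0.4]
gripper_width: 0.0353
```

Now I'll close to centre the knob, shifting 1 mm to y 0.2395, then check the width.

```bash
python3 -m creep '[[0,0,0,0,0.08,0,0],[0,0,0,0,0,0,0],[0,0,0,0,0,0,0],[0,0,0,0,0,0,0],[0,0,0,0,0,0,0]]' 10
python3 -m creep '[[0,0,0,0,0,0,100],[0,0,0,0,0,0,100],[0,0,0,0,0,0,100],[0,0,0,0,0,0,100],[0,0,0,0,0,0,100],[0,0,0,0,0,0,100]]'
```

```text
time_s: 6.3
tcp_pos: [0.5465, 0.24, 0.0886]
eef_rot: [117.4, 90.0, 119.7]
contact_force: [-3.1, 3.2, 1.5]
gripper_width: 0.0215
time_s: 6.9
tcp_pos: [0.5467, 0.2396, 0.0885]
eef_rot: [-93.4, 90.0, -91.2]
contact_force: [-0.8, 1.0, -0.2]
gripper_width: 0.0643
```

Now I'll go up and check the lever.

```bash
python3 -m creep '[[0,0,0,-1,0,0,100],[0,0,0,-4,0,0,100],[0,0,0,-4.9,0,0,100],[0,0,0,-4.9,0,0,100],[0,0,0,-4.9,0,0,100],[0,0,0,-4.9,0,0,100],[0,0,0,0,0,0,100]]'
python3 - <<'E'
from h import *
np.set_printoptions(precision=4,suppress=True)
i=r.camera_info('wrist'); im,d=r.capture('wrist'); cv2.imwrite('pics/w3.png',im); P=cloud('wrist',d,i); z=P[...,2]
hsv=cv2.cvtColor(im,cv2.COLOR_BGR2HSV); v,u=np.mgrid[:420,:560]
kn=(z>.111)&(z<.12)&(np.hypot(P[...,0]-.548,P[...,1]-.24)<.03); k=P[kn].mean(0)
hu=(z>.074)&(z<.083)&(np.hypot(P[...,0]-.6375,P[...,1]-.243)<.025); h=P[hu].mean(0)
print(kn.sum(),k,h,'angle',np.arctan2(k[1]-h[1],-(k[0]-h[0]))*-1-np.radians(2.4))
c=proj('wrist',[.553,.056,.103],i);print('pad pix',c)
pd=(hsv[...,0]>12)&(hsv[...,0]<32)&(hsv[...,1]>80)&(np.hypot(u-c[0],v-c[1])<10)
if pd.any(): print(u[pd].mean(),v[pd].mean(),atz('wrist',u[pd].mean(),v[pd].mean(),.103,i))
print(r.get_state()['tcp_pos'])
E
```

```text
time_s: 7.6
tcp_pos: [0.5491, 0.2405, 0.3439]
eef_rot: [27.4, 89.2, 29.6]
contact_force: [0.6, -0.1, -0.0]
gripper_width: 0.0873
319 [0.5477 0.2395 0.114 ] [0.6371 0.2433 0.0772] angle 0.00016923399049012522
pad pix [110.5281 172.3401]
110.2279792746114 172.48704663212436 [0.5532 0.0557 0.103 ]
[0.5479 0.2403 0.3399]
```

View pics/w3.png

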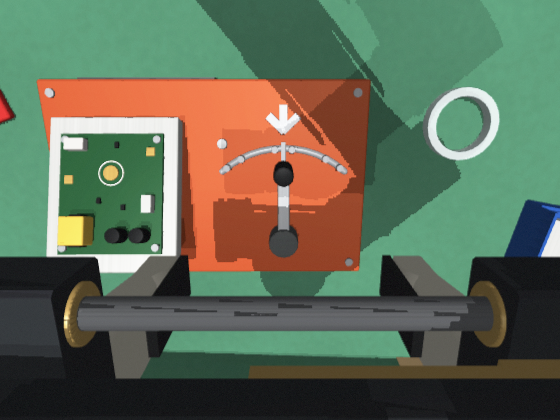

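The lever now lies along the arrow at (283,118–240), with a measured angle of about 0.00. The tape hasn't moved. Next I'll go over the steel stand.

```bash
python3 -m creep '[[0,0,0,0,-4.6,-1.1,100],[0,0,0,0,-4.6,-1.1,100],[0,0,0,0,-4.6,-1.1,100],[0,0,0,0,-4.6,-1.1,100],[0,0,0,0,-4.6,-1.1,100],[0,0,0,0,-4.6,-1.1,100]]'
python3 -m creep '[[0,0,0,0,-4.6,-1.1,100],[0,0,0,0,-4.6,-1.1,100],[0,0,0,0,-4.6,-1.1,100],[0,0,0,0,-4.6,-1.1,100],[0,0,0,0,-4.6,-1.1,100],[0,0,0,0,-4.6,-1.1,100],[0,0,0,0,0,0,100],[0,0,0,0,0,0,100]]'
python3 - <<'E'
from h import *
np.set_printoptions(precision=4,suppress=True)
s=r.get_state();print(s['tcp_pos'],s['joints']);M=R.from_euler('xyz',s['eef_rot'],degrees=True).as_matrix();print(M)
i=r.camera_info('wrist'); im,d=r.capture('wrist'); cv2.imwrite('pics/w4.png',im); P=cloud('wrist',d,i); z=P[...,2]; np.save('pics/w4P.npy',P)
g=(z>.172)&(z<.188)&(np.hypot(P[...,0]-.437,P[...,1]+.315)<.04); p=P[g]; print('top',g.sum(),p.mean(0),(p.min(0)+p.max(0))/2,p.max(0)-p.min(0))
b=(z>.009)&(z<.017)&(np.hypot(P[...,0]-.437,P[...,1]+.315)<.07); p=P[b]; print('base',(p.min(0)+p.max(0))/2,cv2.minAreaRect(p[:,:2].astype(np.float32)*1000))
print(proj('wrist',[.437,-.315,.18],i))
E
```

```text
time_s: 8.25
tcp_pos: [0.4901, -0.0403, 0.3346]
eef_rot: [169.9, 90.0, 172.2]
contact_force: [1.3, -1.0, 0.7]
gripper_width: 0.0877
time_s: 9.05
tcp_pos: [0.4352, -0.3179, 0.3338]
eef_rot: [153.4, 89.9, 155.4]
contact_force: [0.7, -0.9, 0.4]
gripper_width: 0.0879
[ 0.4352 -0.3179  0.3338] [-15.31     4.6582  -6.0939  -0.016  -79.3441 -72.639 ]
[[-0.0015 -0.0357  0.9994]
 [ 0.0007  0.9994  0.0357]
 [-1.      0.0008 -0.0015]]
top 428 [ 0.4335 -0.3173  0.1789] [ 0.4343 -0.3171  0.1768] [0.02   0.0192 0.0091]
base [ 0.4343 -0.3171  0.013 ] ((434.1464538574219, -317.1343078613281), (89.85075378417969, 89.62246704101562), 15.037302017211914)
[288.2974 199.5574]
```

View pics/w4.png

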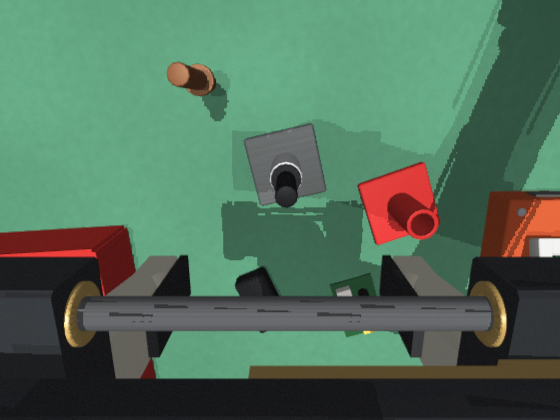

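The view shows the black probe grip at (287,190) in the grey steel stand, with the brown look-alike clear at (190,76). The empty red stand is at (415,215), and there is a red box at (60,260).

```bash
python3 - <<'E'
import numpy as np
P=np.load('pics/w4P.npy'); q=P[230:300,5:130].reshape(-1,3); q=q[q[:,2]>.02]; print(q.min(0),q.max(0),np.percentile(q[:,1],[90,99]))
E
python3 -m creep '[[0,0,0,4.5,0.07,-0.1,100],[0,0,0,4.5,0,0,100],[0,0,0,4,0,0,100],[0,0,0,4,0,0,100],[0,0,0,2.5,0,0,100],[0,0,0,1.5,0,0,100],[0,0,0,0,0,0,100],[0,0,0,0,0,0,100]]'
```

```text
[ 0.35900377 -0.68359996  0.02000327] [ 0.59300972 -0.32158696  0.49158232] [-0.36735847 -0.3584377 ]
time_s: 9.9
tcp_pos: [0.4358, -0.3155, 0.1252]
eef_rot: [-75.3, 90.0, -73.0]
contact_force: [-0.1, 0.5, 1.5]
gripper_width: 0.0876
```

```bash
python3 -m creep '[[0,0,0,0,-0.12,-0.1,60],[0,0,0,0,0,0,0],[0,0,0,0,0,0,0],[0,0,0,0,0,0,0],[0,0,0,0,0,0,0],[0,0,0,0,0,0,0],[0,0,0,0,0,0,0],[0,0,0,0,0,0,0]]' 35
python3 -m creep '[[0,0,0,0,0,0,0],[0,0,0,0,0,0,0],[0,0,0,0,0,0,0],[0,0,0,0,0,0,0]]'
```

```text
time_s: 10.7
tcp_pos: [0.4342, -0.3176, 0.1245]
eef_rot: [166.1, 90.0, 168.3]
contact_force: [0.2, -0.1, 0.9]
gripper_width: 0.0291
time_s: 11.1
tcp_pos: [0.4341, -0.3175, 0.1244]
eef_rot: [146.2, 90.0, 148.5]
contact_force: [-0.8, -0.1, -1.7]
gripper_width: 0.0198
```

```bash
python3 -m creep '[[0,0,0,-1,0,0,0],[0,0,0,-2,0,0,0],[0,0,0,-3,0,0,0],[0,0,0,-3,0,0,0],[0,0,0,-4,0,0,0],[0,0,0,-4,0,0,0],[0,0,0,-4,0,0,0],[0,0,0,-2,0,0,0]]'
python3 -m creep '[[0,0,0,0,0,0,0],[0,0,0,0,0,0,0]]'
python3 - <<'E'
from h import *
np.set_printoptions(precision=4,suppress=True)
s=r.get_state();print(s['tcp_pos'],s['gripper_width'],s['joints'])
M=R.from_euler('xyz',s['eef_rot'],degrees=True).as_matrix(); t=s['tcp_pos']
for c in ['scene','side']:
    im,d=r.capture(c); cv2.imwrite(f'pics/{c}5.png',im); P=cloud(c,d)
    for a in (0.,.03,.06,.0845,.1045): print(c,a,proj(c,t+M[:,0]*a))
    L=(P-t)@M; m=(np.hypot(L[...,1],L[...,2])<.035)&(L[...,0]>.005)&(L[...,0]<.125)
    q=L[m]; print(c,m.sum(),'max along',q[:,0].max())
    for lo in (.04,.06,.08,.092):
        k=q[(q[:,0]>lo)&(q[:,0]<lo+.012)]; print(lo,len(k),k.mean(0) if len(k) else '', (M@k.mean(0)+t) if len(k) else '')
a=cv2.imread('pics/side5.png'); p=proj('side',t+M[:,0]*.05).astype(int); x0=max(p[0]-60,0); y0=max(p[1]-60,0)
b=cv2.imread('pics/scene5.png'); p2=proj('scene',t+M[:,0]*.05).astype(int); X0=max(p2[0]-60,0);Y0=max(p2[1]-60,0)
cv2.imwrite('pics/c5.png',cv2.resize(np.hstack([a[y0:y0+120,x0:x0+120],b[Y0:Y0+120,X0:X0+120]]),None,fx=3.3,fy=3.3,interpolation=2)); print(x0,y0,X0,Y0)
E
```

```text
time_s: 11.9
tcp_pos: [0.4346, -0.3182, 0.3595]
eef_rot: [-30.5, 89.7, -28.3]
contact_force: [-0.4, -0.0, -1.0]
gripper_width: 0.0194
time_s: 12.1
tcp_pos: [0.434, -0.3173, 0.355]
eef_rot: [10.6, 89.9, 12.8]
contact_force: [-0.2, -0.2, -2.2]
gripper_width: 0.0196
[ 0.434  -0.3173  0.355 ] 0.019629087341894474 [-15.2927   4.1069  -4.0494  -0.0268 -81.794  -72.4859]
scene 0.0 [130.323   90.4857]
scene 0.03 [132.0506 102.5315]
scene 0.06 [133.7328 114.2609]
scene 0.0845 [135.0742 123.6138]
scene 0.1045 [136.1482 131.103 ]
scene 296 max along 0.10215106019603896
0.04 39 [0.0458 0.0053 0.0099] [ 0.4437 -0.3116  0.3092]
0.06 34 [0.0659 0.006  0.0098] [ 0.4436 -0.311   0.2891]
0.08 17 [0.0858 0.0045 0.007 ] [ 0.4409 -0.3125  0.2692]
0.092 9 [0.0978 0.004  0.004 ] [ 0.4379 -0.3132  0.2571]
side 0.0 [342.4649 182.5938]
side 0.03 [341.4303 195.4607]
side 0.06 [340.4354 207.8347]
side 0.0845 [339.6507 217.5939]
side 0.1045 [339.0278 225.3405]
side 360 max along 0.1025992204270125
0.04 51 [ 0.0457 -0.0045 -0.0035] [ 0.4307 -0.3219  0.3093]
0.06 44 [ 0.0661 -0.0056 -0.0031] [ 0.4311 -0.323   0.2888]
0.08 22 [ 0.0859 -0.0037 -0.0017] [ 0.4325 -0.3211  0.269 ]
0.092 10 [ 0.0977 -0.0017 -0.0002] [ 0.4339 -0.319   0.2573]
280 143 73 50
```

View pics/c5.png

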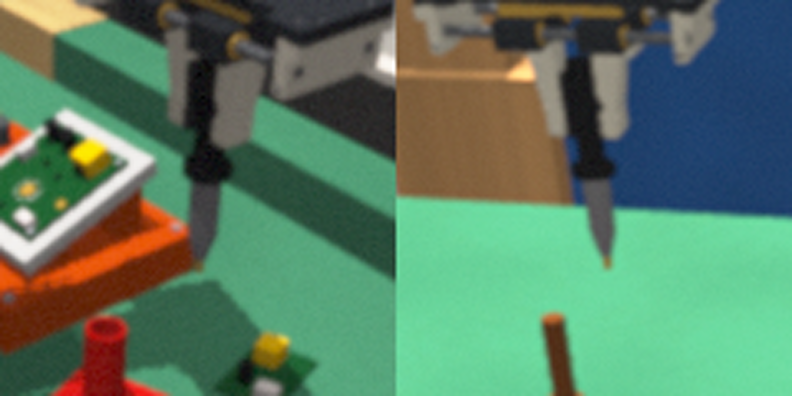

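The probe is held straight, with its tip at about (605,262) in the right half, and the tip offset is about 104 mm from the TCP as expected. Next I'll carry it above the pad and tilt.

```bash
python3 -m creep '[[0,0,0,0,3,0.6,0],[0,0,0,0,4.6,1,0],[0,0,0,0,4.6,1,0],[0,0,0,0,4.6,1,0],[0,0,0,0,4.6,1,0],[0,0,0,0,4.6,1,0],[0,0,0,0,4.6,1,0],[0,0,0,0,4.6,1,0]]'
python3 -m creep '[[0,0,0,0,1.6,0.4,0],[0,-0.0875,0,0,0,0,0],[0,-0.0875,0,0,0,0,0],[0,-0.0875,0,0,0,0,0],[0,-0.0875,0,0,0,0,0],[0,0,0,0,0,0,0],[0,0,0,0,0,0,0],[0,0,0,0,0,0,0]]'
cat > m.py <<'E'
from h import *
np.set_printoptions(precision=4,suppress=True)
# average readings over a few camera-time ticks
ts=[];Rs=[];F=[]
for _ in range(6):
    r.capture('side'); s=r.get_state(); ts.append(s['tcp_pos']); Rs.append(s['eef_rot']); F.append(s['contact_force'])
t=np.mean(ts,0); M=R.from_euler('xyz',np.array(Rs),degrees=True).mean().as_matrix()
pad=np.array([.5533,.0558,.103]); y=np.radians(2.4); n=np.array([-np.sin(.35)*np.cos(y),-np.sin(.35)*np.sin(y),np.cos(.35)])
tip=t+M[:,0]*.1045
print('time',s['time_s'],'tcp',t,'tip',tip,'w',s['gripper_width'],'F',np.mean(F,0),'Fn',np.mean(F,0)@n)
print('std',np.std(ts,0)); w=np.cross(M[:,0],-n); print('turn needed tool rad',M.T@w)
e=pad-tip; print('tip height along n mm',-1000*e@n,'shift to pad along tool axes cm (after turn about TCP ignored)',100*M.T@e)
tgt=pad+n*.1045; print('tcp shift for full contact, cm, tool axes',100*M.T@(tgt-t))
E
python3 m.py
```

```text
time_s: 13.0
tcp_pos: [0.4959, 0.039, 0.3537]
eef_rot: [-159.3, 89.9, -157.1]
contact_force: [1.4, -0.2, -0.8]
gripper_width: 0.0195
time_s: 13.8
tcp_pos: [0.5003, 0.0534, 0.3547]
eef_rot: [-0.0, 70.0, 2.2]
contact_force: [0.5, -0.1, -1.2]
gripper_width: 0.0197
time 14.1 tcp [0.5004 0.0534 0.3545] tip [0.5362 0.0547 0.2563] w 0.019475316781574745 F [ 0.0442  0.1936 -1.5034] Fn -1.4302160549978427
std [0.0001 0.0001 0.0001]
turn needed tool rad [ 0.     -0.001   0.0016]
tip height along n mm 149.85488365164645 shift to pad along tool axes cm (after turn about TCP ignored) [14.989   0.0481 -3.6274]
tcp shift for full contact, cm, tool axes [14.989   0.0314 -3.6377]
```

```bash
python3 -m creep '[[0,0,0,2,0.03,-1.2,0],[0,0,0,2,0,-1.2,0],[0,0,0,2,0,-1.24,0],[0,0,0,2.5,0,0,0],[0,0,0,2.5,0,0,0],[0,0,0,1.5,0,0,0],[0,0,0,0,0,0,0],[0,0,0,0,0,0,0]]'
python3 m.py
python3 - <<'E'
from h import *
s=r.get_state();M=R.from_euler('xyz',s['eef_rot'],degrees=True).as_matrix(); t=s['tcp_pos'];tip=t+M[:,0]*.1045
pad=np.array([.5533,.0558,.103]); tiles=[]
for c in ['wrist','side']:
    i=r.camera_info(c); im,d=r.capture(c); cv2.imwrite(f'pics/{c}6.png',im)
    a=proj(c,tip,i);b=proj(c,pad,i);print(c,'tip',a,'pad',b)
    o=np.clip(((a+b)/2-50).astype(int),0,[460,320]); print(o); tiles.append(im[o[1]:o[1]+100,o[0]:o[0]+100])
cv2.imwrite('pics/c6.png',cv2.resize(np.hstack(tiles),None,fx=4,fy=4,interpolation=2))
E
```

```text
time_s: 14.9
tcp_pos: [0.5087, 0.0538, 0.2249]
eef_rot: [-0.1, 70.0, 2.1]
contact_force: [-0.7, 0.1, -0.4]
gripper_width: 0.0195
time 15.2 tcp [0.5088 0.0542 0.2257] tip [0.5448 0.0556 0.1276] w 0.01939841809736374 F [ 0.1108 -0.4139 -0.6589] Fn -0.6509295778197076
std [0.0001 0.0001 0.0001]
turn needed tool rad [0.     0.0013 0.0004]
tip height along n mm 26.007143526063796 shift to pad along tool axes cm (after turn about TCP ignored) [ 2.6007 -0.019  -0.0452]
tcp shift for full contact, cm, tool axes [ 2.6007 -0.023  -0.0314]
wrist tip [285.42966376 213.25405938] pad [285.07875459 203.87742791]
[235 158]
side tip [284.8177958  194.24260375] pad [287.05504572 200.10837298]
[235 147]
```

View pics/c6.png

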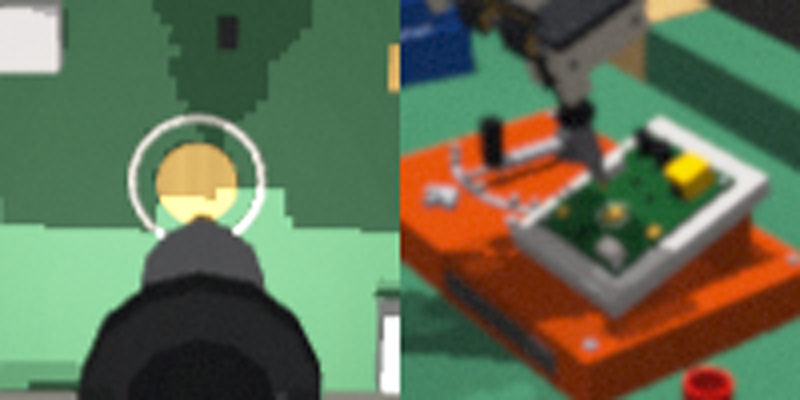

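The left crop (wrist) shows the tip lined up with the ringed pad, which is at (197,183). The right crop (side) shows it hovering over the board. I'll approach slowly.

```bash
python3 -m creep '[[0,0.001,0,1.2,-0.02,-0.03,0],[0,0,0,0.8,0,0,0],[0,0,0,0.2,0,0,0],[0,0,0,0,0,0,0],[0,0,0,0,0,0,0],[0,0,0,0,0,0,0]]'
sed -i 's/range(6)/range(12)/' m.py; python3 m.py
```

```text
time_s: 15.9
tcp_pos: [0.5159, 0.0541, 0.2043]
eef_rot: [0.0, 70.0, 2.3]
contact_force: [0.8, 1.4, -0.2]
gripper_width: 0.0195
time 16.5 tcp [0.5158 0.054  0.204 ] tip [0.5515 0.0554 0.1058] w 0.01963001793046686 F [-0.0052 -0.3175 -0.9073] Fn -0.845959906845989
std [0.     0.     0.0001]
turn needed tool rad [ 0.     -0.0008  0.0009]
tip height along n mm 3.287181875591428 shift to pad along tool axes cm (after turn about TCP ignored) [0.3286 0.0301 0.0705]
tcp shift for full contact, cm, tool axes [0.3286 0.0203 0.0623]
```

```bash
python3 -m creep '[[0,0,0,0.2,0.02,0.06,0],[0,0,0,0.1,0,0,0],[0,0,0,0,0,0,0],[0,0,0,0,0,0,0]]'; python3 m.py
python3 -m creep '[[0,0,0,0.1,0,0,0],[0,0,0,0.1,0,0,0],[0,0,0,0,0,0,0],[0,0,0,0,0,0,0]]'; python3 m.py
```

```text
time_s: 16.9
tcp_pos: [0.5173, 0.0542, 0.2012]
eef_rot: [-0.0, 70.0, 2.2]
contact_force: [-0.2, 0.6, -0.4]
gripper_width: 0.0193
time 17.5 tcp [0.5174 0.0543 0.2013] tip [0.5531 0.0556 0.1031] w 0.019276554610654143 F [ 0.0081 -0.1217 -0.9624] Fn -0.9050918167056138
std [0. 0. 0.]
turn needed tool rad [-0.     -0.001   0.0011]
tip height along n mm 0.16640501195065915 shift to pad along tool axes cm (after turn about TCP ignored) [0.0166 0.0148 0.02  ]
tcp shift for full contact, cm, tool axes [0.0166 0.0038 0.0097]
time_s: 17.9
tcp_pos: [0.5181, 0.0543, 0.1995]
eef_rot: [0.0, 70.0, 2.2]
contact_force: [-0.2, -0.9, 0.2]
gripper_width: 0.0197
time 18.5 tcp [0.5181 0.0543 0.1995] tip [0.5538 0.0557 0.1013] w 0.01963558122975565 F [-0.0996  0.1445  0.094 ] Fn 0.12034117203412854
std [0. 0. 0.]
turn needed tool rad [-0.     -0.0009  0.001 ]
tip height along n mm -1.8052389208615267 shift to pad along tool axes cm (after turn about TCP ignored) [-0.1805  0.0113  0.014 ]
tcp shift for full contact, cm, tool axes [-0.1805  0.0009  0.0047]
```

```bash
sed -i 's/range(12)/range(25)/' m.py; python3 -m creep '[[0,0,0,0.1,0,0,0],[0,0,0,0.1,0,0,0],[0,0,0,0.1,0,0,0],[0,0,0,0,0,0,0],[0,0,0,0,0,0,0]]'; python3 m.py
```

```text
time_s: 19.0
tcp_pos: [0.5191, 0.0543, 0.1966]
eef_rot: [0.0, 70.0, 2.2]
contact_force: [-0.8, 1.2, 1.0]
gripper_width: 0.0194
time 20.25 tcp [0.5191 0.0543 0.1966] tip [0.5548 0.0557 0.0984] w 0.019345639314702956 F [-0.4671  0.3246  0.6851] Fn 0.7989710117047891
std [0. 0. 0.]
turn needed tool rad [ 0.    -0.001  0.001]
tip height along n mm -4.8310209745470845 shift to pad along tool axes cm (after turn about TCP ignored) [-0.4831  0.013   0.0182]
tcp shift for full contact, cm, tool axes [-0.4831  0.0022  0.0082]
```

```bash
python3 -m creep '[[0,0,0,0.1,0,0,0],[0,0,0,0.1,0,0,0],[0,0,0,0,0,0,0],[0,0,0,0,0,0,0],[0,0,0,0,0,0,0]]'; python3 m.py
```

```text
time_s: 20.75
tcp_pos: [0.5198, 0.0544, 0.1947]
eef_rot: [0.0, 70.0, 2.2]
contact_force: [-1.1, 0.3, 1.2]
gripper_width: 0.0195
time 22.0 tcp [0.5197 0.0544 0.1947] tip [0.5555 0.0557 0.0965] w 0.019620719670256637 F [-0.8239  0.3364  1.542 ] Fn 1.72590473072942
std [0. 0. 0.]
turn needed tool rad [-0.    -0.001  0.001]
tip height along n mm -6.838022878062744 shift to pad along tool axes cm (after turn about TCP ignored) [-0.6838  0.0138  0.0201]
tcp shift for full contact, cm, tool axes [-0.6838  0.0029  0.0099]
```

The spring force is about 2.5 N, which matches half travel. I'll do a last look.

```bash
python3 - <<'E'
from h import *
np.set_printoptions(precision=4,suppress=True)
i=r.camera_info('wrist'); im,d=r.capture('wrist'); im2,d2=r.capture('side'); im3,d3=r.capture('scene')
p=proj('wrist',[.5533,.0558,.103],i).astype(int); q=proj('side',[.5533,.0558,.12]).astype(int); s=proj('scene',[.56,.15,.1]).astype(int)
f=lambda a,c,h:cv2.resize(a[max(c[1]-h,0):c[1]+h,c[0]-h:c[0]+h],(390,390),interpolation=2)
cv2.imwrite('pics/c7.png',np.hstack([f(im,p,60),f(im2,q,50)]))
for n,D in(('side',d2),('scene',d3)):
    P=cloud(n,D); k=(P[...,2]>.109)&(P[...,2]<.121)&(np.hypot(P[...,0]-.548,P[...,1]-.24)<.03); print(n,'knob',k.sum(),P[k].mean(0))
E
```

```text
side knob 17 [0.5483 0.2356 0.1134]
scene knob 51 [0.5555 0.2422 0.114 ]
```

View pics/c7.png

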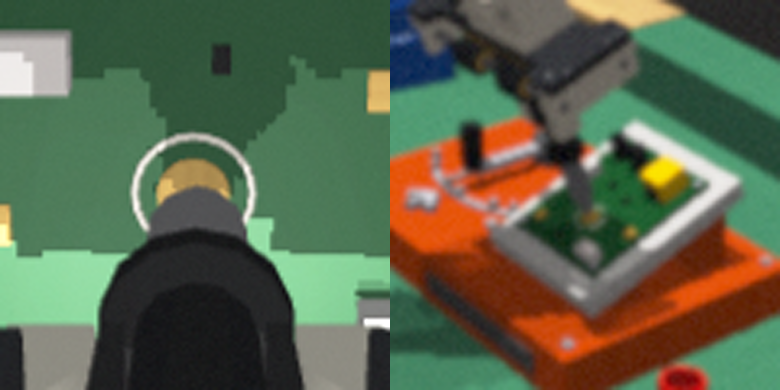

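The left crop shows the probe nose over the pad, centred in the ring at (194,190). The right crop shows the tip on the pad at (588,212), with the lever still on the arrow line. I'll hand it in.

```bash
python3 -c "
from plant import r
print(r.get_state()['gripper_width']); print(r.close_job())"
```

```text
0.019241669627999287
the job is handed in; nothing more can be done
None
```

I swung the lever into the arrow-marked middle notch and let go of it. I then took the black probe from the steel stand and pressed it on the ringed pad. The job was handed in at about 22 s of the 64 s allowed, with the probe still held there.

- **Lever:** right after release it measured 0.00 rad. It was still in line with the arrow in the last pictures.
- **Pad position:** the tip is within about 0.3 mm of the pad centre by calculation and sits inside the ring in the last wrist picture. It is square to the board within about 0.1°.
- **Spring travel:** the spring force averaged about 2.6 N after taking off the probe's weight, against 2.4 N at half travel. That puts the tip about 5–5.5 mm in.
- **One disagreement:** position alone would put the tip 6.8 mm in, so the force and position readings differ by nearly 2 mm. I went by force, since the camera calibration is only good to about 2 mm.
- **Other things:** I saw nothing else on the bench disturbed in the pictures I viewed, but I did not check each item's position at the end.

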